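# Turn the seal tin over into its tray

### The job

Two flip-top tins hang on axles over wooden trays on the banner painter's desk. Take the larger tin by its crank handle and turn it right over, away from the robot, so that its lid swings open and the three stone seal blanks drop into the tray under it; leave it upside down and let go of the crank. Leave the smaller tin upright.

Things in the scene. Friction and masses are not known exactly. Their poses are not given: they have to be found in the camera images.
- tin (a joint): Turn of the larger tin about its axle, rad: 0 upright as at the start, 3.14 upside down at its stop; it grows as tin and crank go over the top, away from the robot (+x of tin_tray). Black metal box 70 x 80 x 45 mm (the smaller: 46 x 48 x 32), loose lid hinged on the edge nearest the robot. The axle is stiff (0.15 N m, about 2.5 N at the crank) and stays where left.
- tin_grip (a point): Centre of the larger tin's crank handle, a dark wooden sleeve 12 mm thick, 48 mm long, spinning freely on its pin, parallel to the axle (y of tin_tray) and 65 mm from it, 93 mm to the -y side of the tin's middle, 30 mm outside the crank arm. At 0 the crank points at the robot (-x of the tray), 10 degrees above level; fully turned, away and 10 degrees below level. Free room all round.
- tin_tray (a point): Middle of the inner floor, 4 mm above the desk, of the fixed wooden tray (170 x 100 mm outside, 36 high, walls 4) under the larger tin; x along the tray away from the robot, y along the axle, z up. The axle is 121 mm straight above this point, between two dark uprights, 143 mm high, 50 to 58 mm to either side.
- seal1: Pale stone seal blank 32 x 16 x 16 mm, 22 g, shut in the larger tin at the start; origin at the centre of its underside, x along its length.
- seal2: A second such blank, also in the larger tin.
- seal3: A third such blank, also in the larger tin.
- small_tin (a joint): Turn of the smaller tin (rad): 0 upright, grows as it is turned over; starts up to 0.2.
There are look-alikes about, which are no part of the job. Leave any turquoise look-alike of the part that bears tin alone.

How it is judged:
By the outcome, as a careful person would: the job done as asked, in the order asked, and still so for the second after the job is handed in, with the robot touching nothing.
It also fails if it takes over 38 s, if anything falls off the work surface, if the arm or the gripper's body presses on something with over 40 N, if the wrist force passes 120 N, or if a joint passes its speed limit or range.

### The arm

A 6-joint arm with a two-finger parallel gripper is mounted at the origin on the work surface. World frame = base frame: x ahead of the robot, y to its left, z up, the work surface at z = 0. Lengths are in m, angles in rad, forces in N, time in s.
With the tool pointing down it reaches from about 0.35 to 0.85 m from the base axis. Payload 8.1 kg.
Tool frame: the origin (TCP) lies at the centre of the arm's flange, where the gripper is bolted on; the fingertips stand 186 mm ahead of it and the grasp point (between the pads) lies 167 mm ahead of it; z points along the fingers, y is the line along which they close (so a half turn about z gives the same grasp; the last joint's range is limited). The gripper opens to 93 mm and grips with 3 to 60 N. Pads are 15 mm wide; open, the fingers measure 128 mm over their backs; the gripper's body (75 mm by 188 mm) begins 65 mm behind the grasp point.
Start: joints at [-1.218, 0.13, 1.488, -0, 1.523, -0.085], TCP at [0.254, -0.543, 0.405] pointing down, gripper open.
Joint ranges: [-2.96, 2.96], [-0.89, 2.26], [0.02, 2.5], [-1.34, 4.48], [0, 2.73], [-2.66, 2.66]. Speed limits (rad/s): [2.39, 2.39, 2.79, 3.14, 3.14, 3.14].

### API

Orientations are given as a rotation vector (axis times angle).
In Python, from plant import read_state, read_camera, camera_params, robot gives the robot as it stands.
- The arm moves only by the tool carry_out, never from a script. Its argument "targets" is a list of rows, each an object of numbers: "hand": the opening in per cent of the stroke, from 0 (shut) to 100 (fully open); "x", "y", "z": the shift along the tool's x, y, z in m; "ax", "ay", "az": the turn, a rotation vector about the tool's x, y, z in rad. In form: [{"hand": .., "x": .., "y": .., "z": .., "ax": .., "ay": .., "az": ..}, ...]. A call has 1 to 8 rows; each row is the pose to reach, as a shift and turn from the pose commanded when the call began, along the tool's axes at that moment; what a row does not reach only later rows make up. A row lasts 1/8 s, in which the tool goes at most 62.5 mm and 10.7 degrees, less where a joint would pass 70% of its speed; a pose out of reach is approached as far as the arm can. A call with a gripper value outside its range is refused whole. The fingers move at their own pace and stop on an object; "newtons" is the grip in N (left out, the last holds). Time passes only in rows, so rows that repeat a pose let the fingers close. It gives the time, the measured TCP pose, the force, the opening and the grip force at its end, in the units of the state.
- read_state(): the state, without advancing time (a new reading comes with each control period).
- read_camera(name): name is "scene" or "top" or "wrist"; returns (picture, depth): 400x640x3 uint8, blue, green, red; 400x640 float32, m along the optical axis (not along the pixel's ray), 0 where there is no reading.
- camera_params(name): a dict with "fx", "fy", "cx", "cy" (pixels), "position" and "rotation" of the camera in the world. Camera axes: x right, y up, looking along -z (the intrinsics and any distortion apply to the point x, -y, -z); pixel columns grow to the right and rows downward; lengths in m; the calibration is good to about 2 mm. The wrist camera is an equidistant fisheye: a pixel r from the principal point sees the ray r / f radians off the axis. A picture is of the moment at which its call begins: read the wrist's pose just before it. camera_params takes no time and is no camera call; for the wrist camera it gives the pose at the moment of the call.
- robot.close_job(): hands the job in; it is judged then, once.
The state is a dict: "t": time; "q": joint angles; "dq": joint speeds; "joint_torque": joint torques, N m; "tool_pos": TCP position; "orientation": TCP orientation; "force": force on the tool from outside, world axes, zero at the start; "wrist_torque": the same for the moment, N m; "opening": finger opening in m; "gripper_force": force on a finger pad.
Only numpy, scipy, OpenCV 4.12 (cv2) and the standard library are available. Lean on these libraries where they do the work, as an engineer would, in place of code of your own. Each camera call takes 0.05 s, during which the arm holds its last target. There are 200 camera calls.

## Working session

There is one attempt and no reset: what is moved stays moved. The work goes in short steps, Python scripts to look and compute and a tool call to move; the robot and the scene stay as the last step left them, time stands still between calls to the robot, and variables do not carry over. Pictures are saved under pics/ and viewed, at most 10 in all, crops included, and the job is handed in when it is done.

Besides the shell and the picture viewer there is one more tool, called after "Call:" as a command line: name --argument value ..., lists and objects as JSON in quotes. carry_out: Moves the arm, as the interface text tells. Its arguments: {"type":"object","properties":{"targets":{"type":"array","items":{"type":"object","properties":{"hand":{"type":"number"},"x":{"type":"number"},"y":{"type":"number"},"z":{"type":"number"},"ax":{"type":"number"},"ay":{"type":"number"},"az":{"type":"number"}}}},"newtons":{"type":"number"}},"required":["targets"]}

```bash
mkdir -p pics; ls
cat > h.py <<'E'
import numpy as np, cv2
from plant import read_state, read_camera, camera_params, robot
def world(name,u,v,d,p=None):
    p=p or camera_params(name)
    c=np.array([(u-p['cx'])/p['fx']*d,-(v-p['cy'])/p['fy']*d,-d])
    return np.array(p['position'])+np.array(p['rotation']).reshape(3,3)@c
E
python3 - <<'E'
from h import *
s=read_state();print(s)
for n in('scene','top'):
    im,d=read_camera(n);cv2.imwrite(f'pics/{n}0.png',im);np.save(f'pics/{n}0.npy',d);cv2.imwrite(f'pics/{n}0r.png',im);print(camera_params(n))
E
```

```text
pics
{'t': 0.0, 'q': array([-1.21839532e+00,  1.31137122e-01,  1.48925969e+00,  3.88683027e-06,
        1.52298776e+00, -8.53863012e-02]), 'dq': array([-0.00122043,  0.00143265,  0.00087075,  0.00051637, -0.00151125,
       -0.00228759]), 'joint_torque': array([ 1.13531198e-03, -5.59833062e+01, -4.91762745e+01,  7.69486651e-02,
        3.53401469e-02, -1.92144080e-04]), 'tool_pos': array([ 0.25431261, -0.54319076,  0.40371226]), 'orientation': array([-3.06489482e+00, -6.81810190e-01,  3.68420685e-04]), 'force': array([-0.41282581,  0.4642425 ,  0.41971831]), 'wrist_torque': array([-0.04797898, -0.02035611, -0.02154317]), 'gripper_force': 0.0, 'opening': 0.09263484885489834}
{'fx': 445.48235236655233, 'fy': 445.48235236655233, 'cx': 317.7155836186295, 'cy': 192.79147920124694, 'position': array([0.86979539, 0.48925642, 0.76853744]), 'rotation': array([0.36658415, 0.90994532, 2.26560403])}
{'fx': 394.98148347488365, 'fy': 394.98148347488365, 'cx': 323.0070200296704, 'cy': 196.56566020905927, 'position': array([0.33076746, 0.01812226, 1.02224925]), 'rotation': array([ 0.08609357, -0.10664741, -1.54106826])}
```

View pics/scene0.png

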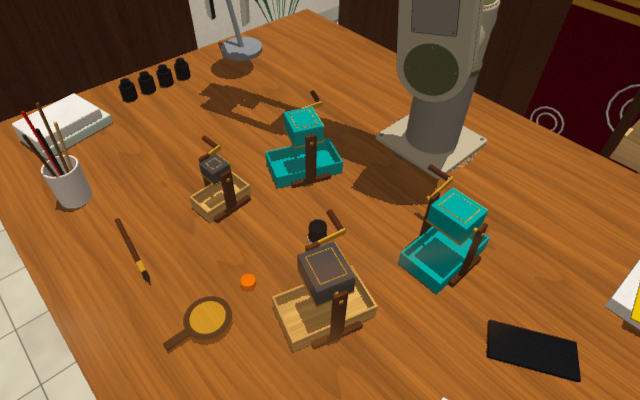

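View pics/top0.png

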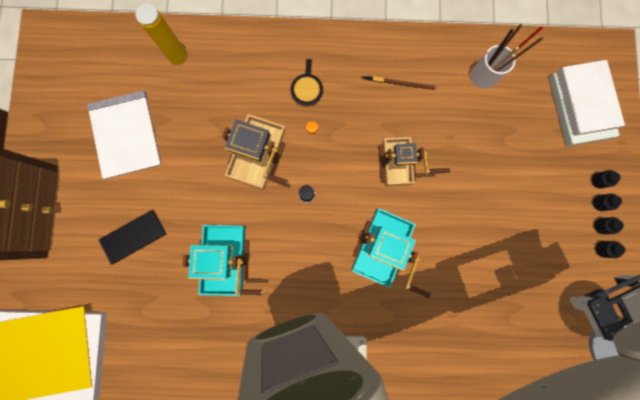

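Candidates: the larger black tin on a wooden tray at top (247,140) with its crank sleeve at (278,182); the smaller black tin at (405,153), sleeve (438,170); turquoise look-alikes at (210,262) and (393,247). A black bottle stands at (306,193). I choose the one at (247,140) and check it in a close crop.

```bash
sed -i 's/^def world/from scipy.spatial.transform import Rotation as R\ndef world/; s/np.array(p\[.rotation.\]).reshape(3,3)@c/R.from_rotvec(p["rotation"]).apply(c)/' h.py
python3 - <<'E'
from h import *
a=cv2.imread('pics/top0.png')[105:205,215:325];b=cv2.imread('pics/scene0.png')[200:350,260:385]
a=cv2.resize(a,None,fx=4,fy=4,interpolation=2);b=cv2.resize(b,None,fx=2.8,fy=2.8,interpolation=2)
o=np.zeros((440,800,3),np.uint8);o[:a.shape[0],:a.shape[1]]=a;o[:b.shape[0],445:445+b.shape[1]]=b
cv2.imwrite('pics/crop1.png',o)
D=np.load('pics/top0.npy')
for u,v in((247,140),(278,182),(282,184),(306,193),(312,128)):print(u,v,world('top',u,v,D[v,u]).round(3))
D=np.load('pics/scene0.npy')
for u,v in((327,270),(335,222),(317,230)):print(u,v,world('scene',u,v,D[v,u]).round(3))
E
```

```text
247 140 [0.562 0.183 0.151]
278 182 [ 0.493  0.125 -0.002]
282 184 [ 0.488  0.115 -0.004]
306 193 [0.459 0.049 0.047]
312 128 [0.636 0.04  0.016]
327 270 [0.572 0.194 0.153]
335 222 [0.484 0.121 0.142]
317 230 [0.47  0.058 0.049]
```

View pics/crop1.png

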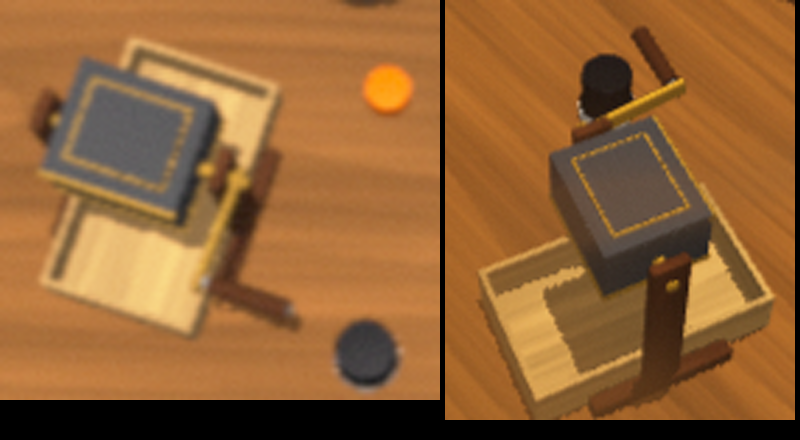

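The crop shows the larger black tin on the wooden tray between dark uprights. The sleeve runs from about (215,283) to (297,320) in the left half. The bottle is clear of it at (365,350). This matches the description, so I now measure the frame by ray and plane.

```bash
cat >> h.py <<'E'
def onplane(name,u,v,z):
    p=camera_params(name); o=np.array(p['position']); r=world(name,u,v,1.0,p)-o
    return o+r*(z-o[2])/r[2]
E
python3 - <<'E'
from h import *
c=lambda x,y:((x+.5)/4-.5+215,(y+.5)/4-.5+105)
s=lambda x,y:((x-445+.5)/2.8-.5+260,(y+.5)/2.8-.5+200)
def show(n,f,pts,z):
    P=np.array([onplane(n,*f(*q),z) for q in pts]); print(n,z,P.mean(0).round(4),'sides',np.linalg.norm(np.diff(P,axis=0),axis=1).round(3))
    e=P-np.roll(P,-1,0); print('  dirs deg',[round(float(np.degrees(np.arctan2(k[1],k[0]))),1) for k in e]); return P
show('top',c,[(83,60),(218,100),(180,220),(42,175)],.1475)
show('top',c,[(130,40),(280,88),(195,335),(40,283)],.036)
H=show('top',c,[(217,287),(292,317)],.136);print(H)
show('scene',s,[(551,160),(657,120),(710,210),(605,257)],.1475)
show('scene',s,[(480,300),(535,415),(772,295)],.036)
print(show('scene',s,[(639,34),(678,80)],.136))
D=np.load('pics/scene0.npy')
for q in((645,45),(658,58),(668,70)):
    u,v=s(*q);d=D[int(round(v)),int(round(u))];print(world('scene',u,v,d).round(4))
# uprights
st=read_state();print(R.from_rotvec(st['orientation']).as_matrix().round(3))
E
```

```text
top 0.1475 [0.5652 0.183  0.1475] sides [0.081 0.073 0.082]
  dirs deg [74.9, -14.6, -106.6, 164.0]
top 0.036 [0.5651 0.1829 0.036 ] sides [0.102 0.168 0.104]
  dirs deg [73.6, -16.3, -107.0, 163.1]
top 0.136 [0.4753 0.1105 0.136 ] sides [0.046]
  dirs deg [69.7, -110.3]
[[0.48332247 0.13205478 0.136     ]
 [0.4673374  0.08889871 0.136     ]]
scene 0.1475 [0.5648 0.1838 0.1475] sides [0.072 0.072 0.07 ]
  dirs deg [-16.5, -108.1, 165.5, 74.0]
scene 0.036 [0.6044 0.1995 0.036 ] sides [0.087 0.174]
  dirs deg [-105.4, -13.4, 139.5]
scene 0.136 [0.4757 0.1148 0.136 ] sides [0.047]
  dirs deg [-100.1, 79.9]
[[0.47150799 0.09157887 0.136     ]
 [0.47981167 0.13796675 0.136     ]]
[0.4793 0.1055 0.1425]
[0.4812 0.12   0.1435]
[0.4823 0.1307 0.1416]
[[ 0.906  0.424 -0.001]
 [ 0.424 -0.906  0.002]
 [ 0.    -0.002 -1.   ]]
```

Call:
carry_out --targets '[{"x":0.06,"y":-0.0625,"az":-0.11,"hand":60},{"x":0.12,"y":-0.125,"az":-0.22,"hand":60},{"x":0.18,"y":-0.187,"az":-0.33,"hand":60},{"x":0.24,"y":-0.25,"az":-0.44,"hand":60},{"x":0.3,"y":-0.312,"az":-0.55,"hand":60},{"x":0.36,"y":-0.374,"az":-0.65,"hand":60},{"x":0.42,"y":-0.437,"az":-0.75,"hand":60},{"x":0.48,"y":-0.499,"az":-0.855,"hand":60}]'

```text
schema error: expected keys hand, x, y, z, ax, ay, az
```

Call:
carry_out --newtons 25 --targets '[{"hand":60,"x":0.042,"y":-0.043,"z":0,"ax":0,"ay":0,"az":-0.09},{"hand":60,"x":0.084,"y":-0.087,"z":0,"ax":0,"ay":0,"az":-0.18},{"hand":60,"x":0.126,"y":-0.13,"z":0,"ax":0,"ay":0,"az":-0.27},{"hand":60,"x":0.168,"y":-0.174,"z":0,"ax":0,"ay":0,"az":-0.36},{"hand":60,"x":0.21,"y":-0.218,"z":0,"ax":0,"ay":0,"az":-0.45},{"hand":60,"x":0.252,"y":-0.262,"z":0,"ax":0,"ay":0,"az":-0.54},{"hand":60,"x":0.294,"y":-0.305,"z":0,"ax":0,"ay":0,"az":-0.63},{"hand":60,"x":0.336,"y":-0.349,"z":0,"ax":0,"ay":0,"az":-0.72}]'

```text
t: 1.1
tool_pos: [0.4108, -0.083, 0.4046]
orientation: [2.627, 1.722, 0.0]
force: [1.0, -0.1, 0.7]
opening: 0.0555
gripper_force: 0.0
```

```bash
cat >> h.py <<'E'
YAW=np.radians(-16)
TR=np.array([.565,.183,.004]); RT=R.from_euler('z',YAW)
def handle(th):  # tin angle -> handle centre in world
    a=np.radians(170)-th
    return TR+RT.apply([.065*np.cos(a),-.093,.121+.065*np.sin(a)])
def status():
    s=read_state(); M=R.from_rotvec(s['orientation']); return s,M,np.array(s['tool_pos'])
def goto(tcp,M,p):  # shift in tool axes & turn to tool-down with tool y along tray x
    y=RT.apply([1,0,0]); z=np.array([0,0,-1.]); G=R.from_matrix(np.c_[np.cross(y,z),y,z])
    return M.inv().apply(tcp-p).round(4),(M.inv()*G).as_rotvec().round(4)
E
python3 - <<'E'
from h import *
s,M,p=status();print(s['t'],p,s['opening']);h=handle(0);print(h,handle(np.pi))
print(goto(h+[0,0,.267],M,p))
E
```

```text
1.1 [ 0.41079408 -0.08295871  0.40460565] 0.05551976448697322
[0.47783296 0.1112469  0.13628713] [0.60089849 0.07595842 0.11371287]
(array([ 0.2048, -0.016 ,  0.0013]), array([ 0.0003,  0.    , -0.1311]))
```

Call:
carry_out --targets '[{"hand":60,"x":0.05,"y":-0.004,"z":0,"ax":0,"ay":0,"az":-0.03},{"hand":60,"x":0.1,"y":-0.008,"z":0,"ax":0,"ay":0,"az":-0.06},{"hand":60,"x":0.15,"y":-0.012,"z":0,"ax":0,"ay":0,"az":-0.1},{"hand":60,"x":0.19,"y":-0.015,"z":0,"ax":0,"ay":0,"az":-0.13},{"hand":60,"x":0.205,"y":-0.016,"z":0,"ax":0,"ay":0,"az":-0.131},{"hand":60,"x":0.205,"y":-0.016,"z":0,"ax":0,"ay":0,"az":-0.131}]'

```text
t: 1.85
tool_pos: [0.4783, 0.1096, 0.4043]
orientation: [-2.51, -1.888, 0.002]
force: [-0.2, 0.2, -0.1]
opening: 0.0559
gripper_force: 0.0
```

Run:
```python
from h import *
s,M,p=status();cp=camera_params('wrist');im,d=read_camera('wrist');print(s['t'],p,s['opening']);print(cp)
cv2.imwrite('pics/w1.png',im);np.save('pics/w1.npy',d)
# predicted handle ends pixel
for yy in(-.069,-.093,-.117):
    q=TR+RT.apply([-.064,yy,.132]);c=R.from_rotvec(cp['rotation']).inv().apply(q-cp['position']);x,y,z=c[0],-c[1],-c[2]
    th=np.arctan2(np.hypot(x,y),z);k=th/np.hypot(x,y);print(cp['cx']+cp['fx']*k*x,cp['cy']+cp['fy']*k*y,z)
print(goto(handle(0)+[0,0,.267],M,p))
```

```text
1.85 [0.4783015  0.10955543 0.40428486] 0.05585134306887199
{'fx': 309.70691628693146, 'fy': 309.70691628693146, 'cx': 320.0995572873787, 'cy': 200.26079920047732, 'position': array([0.5008021 , 0.18823225, 0.38512705]), 'rotation': array([-0.29837574,  0.04399135, -0.27879255])}
319.7340067256513 176.03549654155944 0.2546372271966606
319.7980190312608 203.76925186133542 0.2617436423658583
319.86006848058634 229.99239165217165 0.26885005753505603
(array([ 0.0015, -0.0009,  0.001 ]), array([-0.0009,  0.0008, -0.0018]))
```

View pics/w1.png

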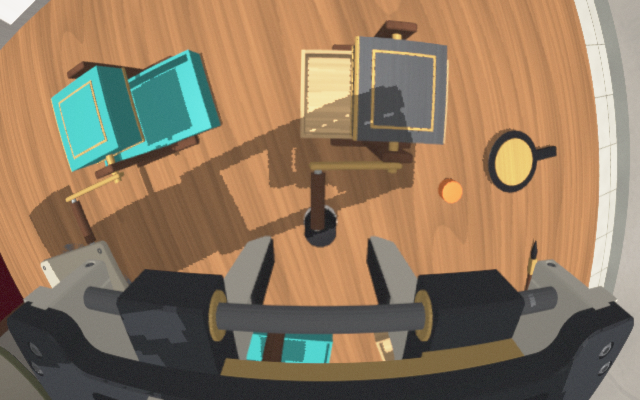

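The wrist view shows the sleeve from (318,170) to (318,230), against a prediction of (320,176) to (320,230). It lies midway between the fingers, and the bottle is well below them. I descend and grip.

Call:
carry_out --newtons 25 --targets '[{"hand":60,"x":0.0,"y":-0.001,"z":0.04,"ax":0,"ay":0,"az":0},{"hand":60,"x":0.0,"y":-0.001,"z":0.08,"ax":0,"ay":0,"az":0},{"hand":60,"x":0.0,"y":-0.001,"z":0.101,"ax":0,"ay":0,"az":0},{"hand":60,"x":0.0,"y":-0.001,"z":0.101,"ax":0,"ay":0,"az":0},{"hand":0,"x":0.0,"y":-0.001,"z":0.101,"ax":0,"ay":0,"az":0},{"hand":0,"x":0.0,"y":-0.001,"z":0.101,"ax":0,"ay":0,"az":0},{"hand":0,"x":0.0,"y":-0.001,"z":0.101,"ax":0,"ay":0,"az":0},{"hand":0,"x":0.0,"y":-0.001,"z":0.101,"ax":0,"ay":0,"az":0}]'

```text
t: 2.9
tool_pos: [0.4776, 0.1096, 0.3042]
orientation: [2.511, 1.887, 0.001]
force: [-0.9, 0.6, 0.1]
opening: 0.0206
gripper_force: 0.0
```

Run:
```python
from h import *
s,M,p=status();print(s['t'],p,s['opening'],s['gripper_force'],s['force'])
print(goto(handle(0)+[0,0,.167],M,p))
for k in range(0,17):
    print(k,goto(handle(np.pi*k/16)-handle(0)+p,M,p)[0])
```

```text
2.9 [0.47756043 0.10964442 0.30424081] 0.020550354668767874 0.0 [-0.85802815  0.58975725  0.1270018 ]
(array([ 0.0016, -0.0002,  0.001 ]), array([ 0.0008, -0.0003, -0.0027]))
0 [0. 0. 0.]
1 [ 0.      0.0034 -0.0123]
2 [ 0.      0.0092 -0.0236]
3 [ 0.0001  0.0171 -0.0336]
4 [ 0.0001  0.0268 -0.0419]
5 [ 0.0001  0.0379 -0.0482]
6 [ 0.0002  0.05   -0.0521]
7 [ 0.0002  0.0626 -0.0537]
8 [ 0.0002  0.0753 -0.0527]
9 [ 0.0002  0.0876 -0.0492]
10 [ 0.0003  0.099  -0.0435]
11 [ 0.0003  0.109  -0.0356]
12 [ 0.0003  0.1173 -0.0259]
13 [ 0.0003  0.1235 -0.0148]
14 [ 0.0003  0.1275 -0.0027]
15 [0.0003 0.129  0.01  ]
16 [0.0003 0.128  0.0227]
```

Call:
carry_out --targets '[{"hand":0,"x":0,"y":0,"z":0,"ax":0,"ay":0,"az":0},{"hand":0,"x":0,"y":0,"z":0,"ax":0,"ay":0,"az":0},{"hand":0,"x":0,"y":0,"z":0,"ax":0,"ay":0,"az":0}]'

```text
t: 3.28
tool_pos: [0.4765, 0.11, 0.3033]
orientation: [-2.509, -1.886, 0.004]
force: [-6.9, 1.6, 3.5]
opening: 0.0113
gripper_force: 25.0
```

Call:
carry_out --targets '[{"hand":0,"x":0,"y":0.0015,"z":-0.006,"ax":0,"ay":0,"az":0},{"hand":0,"x":0,"y":0.0034,"z":-0.0123,"ax":0,"ay":0,"az":0},{"hand":0,"x":0,"y":0.0092,"z":-0.0236,"ax":0,"ay":0,"az":0},{"hand":0,"x":0,"y":0.0171,"z":-0.0336,"ax":0,"ay":0,"az":0},{"hand":0,"x":0,"y":0.0268,"z":-0.0419,"ax":0,"ay":0,"az":0},{"hand":0,"x":0,"y":0.0379,"z":-0.0482,"ax":0,"ay":0,"az":0},{"hand":0,"x":0,"y":0.05,"z":-0.0521,"ax":0,"ay":0,"az":0},{"hand":0,"x":0,"y":0.05,"z":-0.0521,"ax":0,"ay":0,"az":0}]'

```text
t: 4.28
tool_pos: [0.5259, 0.0951, 0.3561]
orientation: [2.511, 1.886, -0.0]
force: [0.3, -4.6, 2.7]
opening: 0.0112
gripper_force: 25.0
```

Call:
carry_out --targets '[{"hand":0,"x":0,"y":0.0126,"z":-0.0016,"ax":0,"ay":0,"az":0},{"hand":0,"x":0,"y":0.0253,"z":-0.0006,"ax":0,"ay":0,"az":0},{"hand":0,"x":0,"y":0.0376,"z":0.0029,"ax":0,"ay":0,"az":0},{"hand":0,"x":0,"y":0.049,"z":0.0086,"ax":0,"ay":0,"az":0},{"hand":0,"x":0,"y":0.059,"z":0.0165,"ax":0,"ay":0,"az":0},{"hand":0,"x":0,"y":0.0673,"z":0.0262,"ax":0,"ay":0,"az":0},{"hand":0,"x":0,"y":0.0735,"z":0.0373,"ax":0,"ay":0,"az":0},{"hand":0,"x":0,"y":0.0735,"z":0.0373,"ax":0,"ay":0,"az":0}]'

```text
t: 5.28
tool_pos: [0.5954, 0.0743, 0.3164]
orientation: [-2.512, -1.886, 0.006]
force: [-2.0, -7.3, -2.4]
opening: 0.0112
gripper_force: 25.0
```

Run:
```python
from h import *
s,M,p=status();print(s['t'],p,s['opening'],s['force'])
g=p-[0,0,.167];q=RT.inv().apply(g-TR);print(q, np.degrees(np.arctan2(q[2]-.121,q[0])), np.hypot(q[2]-.121,q[0]))
for a in (13,14,15,16):print(a,goto(handle(np.pi*a/16)+[0,0,.167],M,p))
```

```text
5.275 [0.5953654  0.07432835 0.31639328] 0.011196198612132696 [-1.99882063 -7.27052286 -2.37472133]
[ 0.05914306 -0.09609206  0.14539328] 22.413473016598722 0.06397604295456333
13 (array([ 0.0031,  0.0003, -0.0018]), array([-0.0029,  0.0028, -0.0034]))
14 (array([0.0031, 0.0043, 0.0103]), array([-0.0029,  0.0028, -0.0034]))
15 (array([0.0032, 0.0059, 0.0229]), array([-0.0029,  0.0028, -0.0034]))
16 (array([0.0032, 0.005 , 0.0357]), array([-0.0029,  0.0028, -0.0034]))
```

Call:
carry_out --targets '[{"hand":0,"x":0,"y":0.0028,"z":0.006,"ax":0,"ay":0,"az":0},{"hand":0,"x":0,"y":0.004,"z":0.0121,"ax":0,"ay":0,"az":0},{"hand":0,"x":0,"y":0.0052,"z":0.0185,"ax":0,"ay":0,"az":0},{"hand":0,"x":0,"y":0.0055,"z":0.0248,"ax":0,"ay":0,"az":0},{"hand":0,"x":0,"y":0.0052,"z":0.031,"ax":0,"ay":0,"az":0},{"hand":0,"x":0,"y":0.0045,"z":0.0365,"ax":0,"ay":0,"az":0},{"hand":0,"x":0,"y":0.0045,"z":0.0365,"ax":0,"ay":0,"az":0}]'

```text
t: 6.15
tool_pos: [0.5991, 0.0733, 0.2809]
orientation: [-2.511, -1.886, 0.007]
force: [-5.7, -6.3, 0.9]
opening: 0.0111
gripper_force: 25.0
```

Run:
```python
from h import *
s,M,p=status();print(s['t'],p,s['opening'],s['force'])
g=p-[0,0,.167];q=RT.inv().apply(g-TR);print(q, np.degrees(np.arctan2(q[2]-.121,q[0])), np.hypot(q[2]-.121,q[0]))
im,d=read_camera('scene');cv2.imwrite('pics/s2.png',cv2.resize(im[170:370,220:460],None,fx=3,fy=3,interpolation=2)[:600])
```

```text
6.15 [0.59908247 0.07327235 0.28089419] 0.011141819170587165 [-5.71308319 -6.2823565   0.92426425]
[ 0.06300721 -0.09608258  0.10989419] -9.996414403912853 0.06397849279581191
```

View pics/s2.png

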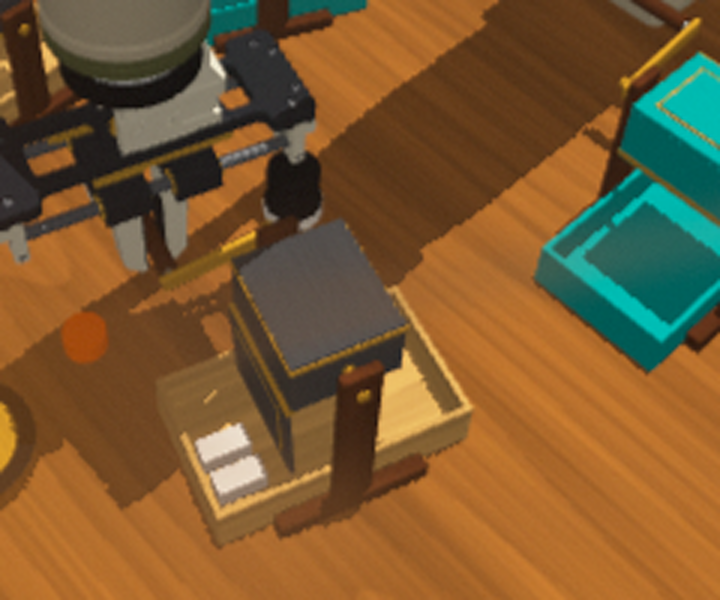

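The tin is over and its lid hangs open. Two blanks lie in the tray at (222,445) and (238,475), and the third isn't clearly seen. I press a little further to be sure of the stop.

Call:
carry_out --targets '[{"hand":0,"x":0,"y":0,"z":0.0015,"ax":0,"ay":0,"az":0},{"hand":0,"x":0,"y":-0.0005,"z":0.003,"ax":0,"ay":0,"az":0},{"hand":0,"x":0,"y":-0.0005,"z":0.003,"ax":0,"ay":0,"az":0}]'

```text
t: 6.58
tool_pos: [0.599, 0.0734, 0.2804]
orientation: [2.512, 1.887, -0.005]
force: [-12.8, -7.4, 15.8]
opening: 0.0109
gripper_force: 25.0
```

Call:
carry_out --targets '[{"hand":0,"x":0,"y":-0.0005,"z":-0.0012,"ax":0,"ay":0,"az":0},{"hand":0,"x":0,"y":-0.001,"z":-0.0012,"ax":0,"ay":0,"az":0},{"hand":50,"x":0,"y":-0.001,"z":-0.0012,"ax":0,"ay":0,"az":0},{"hand":50,"x":0,"y":-0.001,"z":-0.0012,"ax":0,"ay":0,"az":0},{"hand":50,"x":0,"y":-0.001,"z":-0.0012,"ax":0,"ay":0,"az":0},{"hand":50,"x":0,"y":-0.001,"z":-0.0012,"ax":0,"ay":0,"az":0},{"hand":50,"x":0,"y":-0.001,"z":-0.0012,"ax":0,"ay":0,"az":0}]'

```text
t: 7.45
tool_pos: [0.5989, 0.0745, 0.2802]
orientation: [-2.511, -1.887, -0.0]
force: [0.8, 0.6, -0.3]
opening: 0.0463
gripper_force: 0.0
```

Call:
carry_out --targets '[{"hand":50,"x":0,"y":0,"z":-0.03,"ax":0,"ay":0,"az":0},{"hand":50,"x":0,"y":0,"z":-0.07,"ax":0,"ay":0,"az":0},{"hand":50,"x":-0.04,"y":0,"z":-0.11,"ax":0,"ay":0,"az":0},{"hand":50,"x":-0.09,"y":0,"z":-0.12,"ax":0,"ay":0,"az":0},{"hand":50,"x":-0.14,"y":0,"z":-0.12,"ax":0,"ay":0,"az":0},{"hand":50,"x":-0.18,"y":0,"z":-0.12,"ax":0,"ay":0,"az":0},{"hand":50,"x":-0.18,"y":0,"z":-0.12,"ax":0,"ay":0,"az":0}]'

```text
t: 8.32
tool_pos: [0.5481, -0.1009, 0.4004]
orientation: [2.515, 1.882, -0.0]
force: [0.4, 0.1, -1.2]
opening: 0.0464
gripper_force: 0.0
```

Run:
```python
from h import *
s,M,p=status();print(s['t'],p,s['opening'],s['force'])
a=read_camera('scene')[0];b=read_camera('top')[0];w=read_camera('wrist')[0]
o=np.zeros((600,800,3),np.uint8);o[:300,:400]=cv2.resize(a[230:350,260:420],(400,300),interpolation=2)
o[:300,400:]=cv2.resize(b[100:220,210:370],(400,300),interpolation=2)
o[300:,:480]=cv2.resize(w,(480,300))
cv2.imwrite('pics/f.png',o)
```

```text
8.325 [ 0.54814913 -0.10089051  0.40037492] 0.04637838042684512 [ 0.38730537  0.08886889 -1.22201508]
```

View pics/f.png

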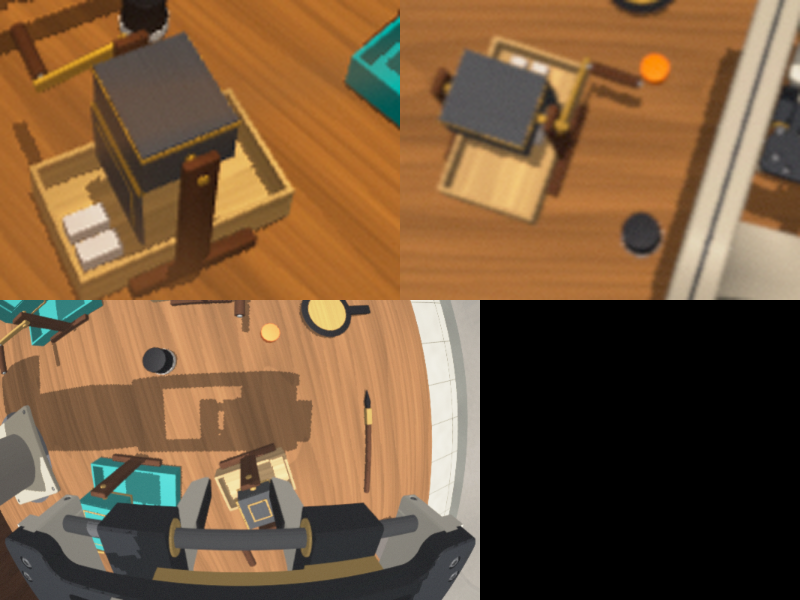

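Top view: two blanks at (515,62) and (540,68), plus something pale at (545,132) beside the tin, perhaps the third. I check its height and the tin's tilt.

Run:
```python
from h import *
b,D=read_camera('top')
for v in range(149,159,2):
  for u in range(264,273,2):
    q=RT.inv().apply(world('top',u,v,D[v,u])-TR);print((u,v),b[v,u],q.round(3))
vs=[world('top',u,v,D[v,u]) for v in range(128,150,4) for u in range(235,258,4)]
P=RT.inv().apply(np.array(vs)-TR);P=P[P[:,2]>.13];print(np.c_[P,np.ones(len(P))].shape,np.linalg.lstsq(np.c_[P[:,:2],np.ones(len(P))],P[:,2],rcond=None)[0])
cv2.imwrite('pics/t3.png',cv2.resize(b[115:175,230:300],None,fx=8,fy=8,interpolation=2))
```

```text
(264, 149) [42 62 75] [-0.006 -0.039  0.125]
(266, 149) [ 59  93 121] [-0.001 -0.04   0.105]
(268, 149) [ 45  73 113] [-0.006 -0.051  0.139]
(270, 149) [32 56 94] [-0.005 -0.055  0.138]
(272, 149) [ 49 119 164] [-0.001 -0.057  0.126]
(264, 151) [55 56 59] [-0.009 -0.039  0.117]
(266, 151) [ 84  92 107] [ 0.012 -0.023  0.015]
(268, 151) [ 43  63 100] [-0.011 -0.052  0.14 ]
(270, 151) [27 44 73] [-0.009 -0.056  0.137]
(272, 151) [ 33  87 118] [-0.003 -0.057  0.117]
(264, 153) [78 84 90] [-0.012 -0.039  0.11 ]
(266, 153) [ 99 107 119] [ 0.006 -0.025  0.017]
(268, 153) [49 62 78] [-0.011 -0.05   0.12 ]
(270, 153) [24 32 53] [-0.012 -0.056  0.13 ]
(272, 153) [21 42 63] [-0.007 -0.057  0.111]
(264, 155) [ 93  98 108] [-0.015 -0.038  0.099]
(266, 155) [ 97 108 122] [ 0.002 -0.026  0.013]
(268, 155) [ 57  83 108] [ 0.006 -0.028 -0.002]
(270, 155) [22 37 55] [-0.013 -0.054  0.11 ]
(272, 155) [13 25 45] [-0.009 -0.057  0.1  ]
(264, 157) [ 84 100 116] [-0.002 -0.02  -0.001]
(266, 157) [ 83 102 122] [-0.002 -0.027  0.008]
(268, 157) [ 65 102 133] [ 0.001 -0.03  -0.001]
(270, 157) [ 51  82 111] [-0.011 -0.049  0.076]
(272, 157) [22 31 48] [-0.012 -0.056  0.09 ]
(36, 4) [0.00310222 0.0045799  0.14246126]
```

View pics/t3.png

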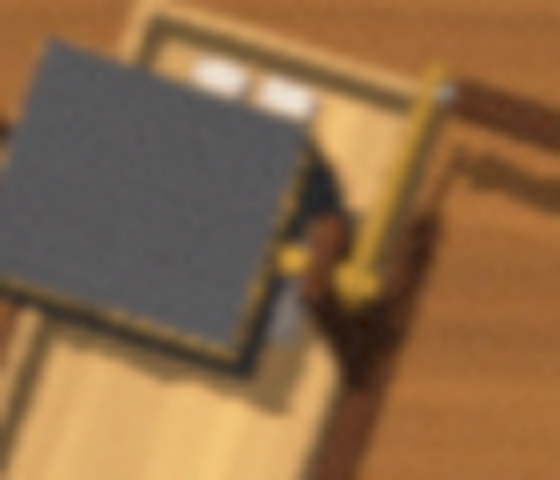

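The third blank shows grey in the shade at (288,310). It measures 16 mm high on the tray floor, inside the walls. The tin is level upside down, with a slope of 0.003, and the crank is free.

```bash
python3 -c "
from plant import robot
print(robot.close_job())"
```

```text
the job is handed in; nothing more can be done
None
```

The larger tin is upside down at its stop with the crank released, all three seal blanks are in the tray under it, the smaller tin was never touched, and the job was handed in at about 8.5 s.

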